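# Put the overhead stirrer in gear

### The job

The lab stirrer stands switched off with its gear knob in neutral: put it in gear, with the knob fully home at the spindle end of its slot. The gear teeth stand tip to tip, so ease the knob along only until it comes up springy against them, rock the spindle gently by its hand collar until the teeth drop into mesh, then slide the knob home; never force the teeth, neither with the knob nor with the collar, and leave the things around the stirrer where they are.

Things in the scene. Friction and masses are not known exactly. Their poses are not given: they have to be found in the camera images.
- stirrer: Overhead stirrer fixed on its stand. Origin: on the vertical spindle axis at bench level; x runs from the spindle along the white head to the column, z up. Sizes in mm: head 90 wide, x -45 to 165, z 95 to 265, flat top; dial on its front out to x -64. Column 16 thick at x 245, 345 tall; base plate 360 x 200 x 12. Only the collar (x 0) and knob (x 87 to 107) stand on the top, both at y 0.
- collar_grip (a point): On the hand collar's axis at its mid-height, 285 mm over the bench.
- spindle (a joint): Spindle angle in rad, positive counter-clockwise from above. Turns either way against about 0.1 N m of friction (a grip of 10 to 18 N on the collar does it, and slips before harm) until the gear meshes; then the stopped motor locks it but for about 10 degrees of play. The gear inside has 12 teeth: they come into line once every 30 degrees, for about 8 degrees; where is not known.
- gear_knob: Black round gear knob, diameter 22 mm, 31 mm tall (271 to 302 mm over the bench), upright on a stem in a straight slot in the head's top. Axes as the stirrer's; origin under the knob at bench level. It stays where it is left. Pushed with more than about 20 N against unmeshed teeth it burrs them (over 15 N on the teeth).
- knob_grip (a point): On the gear knob's axis at mid-height, 286 mm over the bench.
- gear_shift (a joint): Knob travel in m from neutral (0) towards the spindle (the stirrer's -x) to the firm stop, home in gear (0.020). About 8 N of friction. A fork spring of 4.5 N/mm between knob and gear gives when teeth meet tip to tip, from 5 to 13 mm on (varies with wear). Let go at 11 to 16 N the knob stays and the spring keeps pressing until the turning teeth drop in. Unmeshed, it springs back from home.
- tube_rack: Green tube rack, 200 x 85 x 45 mm, standing loose on the bench; origin at the centre of its underside.
- tip_box: Pipette tip box with a pinkish lid, 120 x 85 x 71 mm, standing loose on the bench; origin at the centre of its underside.
- vortex_mixer: Round white vortex mixer with a black rubber cup, diameter 120 mm, 105 mm tall, standing loose on the bench; origin at the centre of its underside.
- spindle_collar: Knurled aluminium hand collar, the upper end of the spindle: diameter 26 mm, 30 mm tall (270 to 300 mm over the bench), standing upright on the head's rounded front end; it turns about the vertical, chuck below turning with it. Origin: on its axis at bench level. Turned too hard against meshed teeth it can overload them (more than 15 N on the teeth, about 0.5 N m).

How it is judged:
By the outcome, as a careful person would: the job done as asked, in the order asked, and still so for the second after the job is handed in, with the robot touching nothing.
It also fails if it takes over 67 s, if anything falls off the work surface, if the arm or the gripper's body presses on something with over 40 N, if the wrist force passes 120 N, or if a joint passes its speed limit or range.

### The arm

A 6-joint arm with a two-finger parallel gripper is mounted at the origin on the work surface. World frame = base frame: x ahead of the robot, y to its left, z up, the work surface at z = 0. Lengths are in m, angles in degrees, forces in N, time in s.
With the tool pointing down it reaches from about 0.325 to 0.85 m from the base axis. Payload 15.5 kg.
Tool frame: the origin (TCP) lies midway between the tips of the shut fingers; the grasp point (between the pads) lies 19 mm behind it (arm.grasp_offset is the distance from the TCP to the grasp point, in m); z points along the fingers, y is the direction in which the jaws open and shut (so a half turn about z gives the same grasp; the last joint's range is limited). The gripper opens to 91 mm and grips with 3 to 60 N. Pads are 32 mm wide; open, the fingers measure 118 mm over their backs; the gripper's body (76 mm by 178 mm) begins 60 mm behind the grasp point.
Start: joints at [59.731, 28.281, 77.091, -0, 74.628, -5.472], TCP at [0.262, 0.567, 0.191] pointing down, gripper open.
Joint ranges: [-166.48, 166.48], [-47.26, 123.95], [12.59, 153.08], [-70.14, 250.14], [6.76, 159.57], [-176.63, 176.63]. Speed limits (degrees/s): [108.29, 108.29, 147.25, 172.46, 172.46, 172.46].

### API

Orientations are given as a 3x3 rotation matrix whose columns are the frame's x, y, z axes.
In Python, from plant import arm gives the robot as it stands. The module is installed in compiled form; this text tells all that it offers.
- The arm moves only by the tool step_arm, never from a script. Its argument "series" is a list of rows, each a list of 3 entries, a list of its own where there are three numbers: the opening, from -1 (shut) to 1 (fully open), then the shift along the tool's x, y, z in units of 200 mm (1.0 is 200 mm), then the turn about the tool's z in units of pi/2 rad (1.0 is pi/2 rad). In form: [[jaw, [tx, ty, tz], twist], ...]. A call has 1 to 5 rows; each row is the pose to reach, as a shift and turn from the pose measured when the call began, along the tool's axes at that moment; what a row does not reach only later rows make up. A row lasts 1/10 s, in which the tool goes at most 50 mm and 8.59 degrees, less where a joint would pass 70% of its speed; a pose out of reach is approached as far as the arm can. A call with a number of a shift or a turn outside -1 to 1 is refused whole. A call with a gripper value outside its range is refused whole. The fingers move at their own pace and stop on an object; "squeeze" is the grip in N (left out, the last holds). Time passes only in rows, so rows that repeat a pose let the fingers close. It gives the time, the measured TCP pose, the force and the opening at its end, in the units of the state.
- arm.state(): the state, without advancing time (a new reading comes with each control period).
- arm.read_camera(name): name is "side" or "top" or "wrist"; returns the picture (480x640x3 uint8, red, green, blue); there is no depth.
- arm.calibration(name): a dict with "vertical_fov" (degrees; the focal length in pixels is half the picture's height over the tangent of half this angle, whatever the lens; pixels are square), "cx", "cy" (the principal point, pixels), "eye" and "orientation" of the camera in the world. Camera axes: x right, y up, looking along -z (the intrinsics and any distortion apply to the point x, -y, -z); pixel columns grow to the right and rows downward; lengths in m; the calibration is good to about 2 mm. The wrist camera is an equidistant fisheye: a pixel r from the principal point sees the ray r / f radians off the axis. A picture is of the moment at which its call begins: read the wrist's pose just before it. calibration takes no time and is no camera call; for the wrist camera it gives the pose at the moment of the call.
- arm.finish_job(): hands the job in, once; it reports no verdict.
The state is a dict: "t": time; "qpos": joint angles; "joint_velocities": joint speeds; "tau": joint torques, N m; "position": TCP position; "tool_rot": TCP orientation; "ft_force": force on the tool from outside, world axes, zero at the start; "ft_torque": the same for the moment, N m; "width": finger opening in m.
Only numpy, scipy, OpenCV 4.12 (cv2) and the standard library are available. Lean on these libraries where they do the work, as an engineer would, in place of code of your own. Each camera call takes 0.05 s, during which the arm holds its last target.

## Working session

There is one attempt and no reset: what is moved stays moved. The work goes in short steps, Python scripts to look and compute and a tool call to move; the robot and the scene stay as the last step left them, time stands still between calls to the robot, and variables do not carry over. Pictures are saved under pics/ and viewed, and the job is handed in when it is done.

Besides the shell and the picture viewer there is one more tool, called by a JSON object that holds its "api" and its "payload". step_arm: Moves the arm, as the interface text tells. Shifts and turns lie within -1 to 1; 1 stands for 200 mm of shift or pi/2 rad of turn. Its arguments: {"type":"object","properties":{"series":{"type":"array","items":{"type":"array"}},"squeeze":{"type":"number"}},"required":["series"]}

```bash
mkdir -p pics; python3 - <<'E'
from plant import arm
import cv2
s=arm.state()
for k,v in s.items(): print(k,v)
print(arm.grasp_offset)
for n in ("side","top","wrist"):
    print(n,arm.calibration(n))
    cv2.imwrite(f"pics/a_{n}.png",arm.read_camera(n)[:,:,::-1])
E
```

```text
t 0.0
qpos [ 5.97302110e+01  2.83153384e+01  7.71280841e+01 -9.77404727e-05
  7.46288107e+01 -5.47275610e+00]
joint_velocities [-0.0082572  -0.03095826  0.01182897 -0.01918884  0.03016251  0.06922516]
tau [ 1.45836177e-03 -8.78804827e+01 -3.81864703e+01  7.10022566e-02
  5.32462075e-02 -1.11669365e-04]
position [0.2619223  0.56700513 0.19012773]
tool_rot [[-9.07799352e-01  4.19404262e-01 -6.34067109e-04]
 [ 4.19404725e-01  9.07798705e-01 -1.08965360e-03]
 [ 1.18599938e-04 -1.25511757e-03 -9.99999205e-01]]
ft_force [-0.17383081 -0.14809502 -0.00959279]
ft_torque [ 0.04564519 -0.01485401 -0.02008214]
width 0.09106606255755516
0.0188
side {'vertical_fov': 46.145744699419524, 'cx': 318.1124213516212, 'cy': 236.51407749018364, 'eye': array([ 0.74749227, -0.61072174,  0.94875543]), 'orientation': array([[ 0.96566744, -0.18377414,  0.18361225],
       [ 0.25935191,  0.7226288 , -0.64073724],
       [-0.01493256,  0.66635927,  0.74548128]])}
top {'vertical_fov': 51.46741431948939, 'cx': 321.15467821081154, 'cy': 239.0043594314661, 'eye': array([0.38259344, 0.05530349, 1.18311176]), 'orientation': array([[-0.0157917 ,  0.98269221, -0.1845715 ],
       [-0.99983357, -0.01383314,  0.01189434],
       [ 0.00913527,  0.18472862,  0.98274711]])}
wrist {'vertical_fov': 65.70646984690485, 'cx': 322.07094491424226, 'cy': 235.24038456961063, 'eye': array([0.20097276, 0.59656035, 0.38483884]), 'orientation': array([[ 0.41934071, -0.88172869, -0.21612006],
       [ 0.90782788,  0.40692198,  0.10130664],
       [-0.00138097, -0.23868182,  0.97109685]])}
```

View pics/a_top.png

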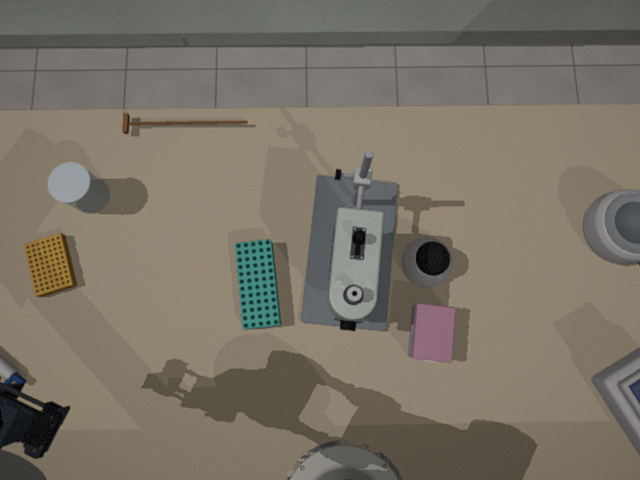

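View pics/a_side.png

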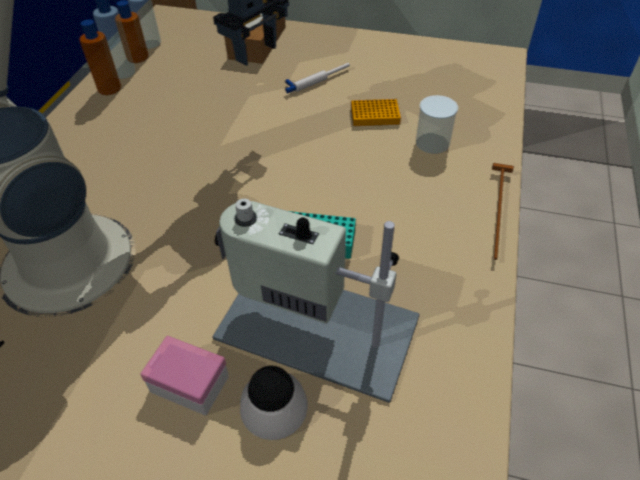

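View pics/a_wrist.png

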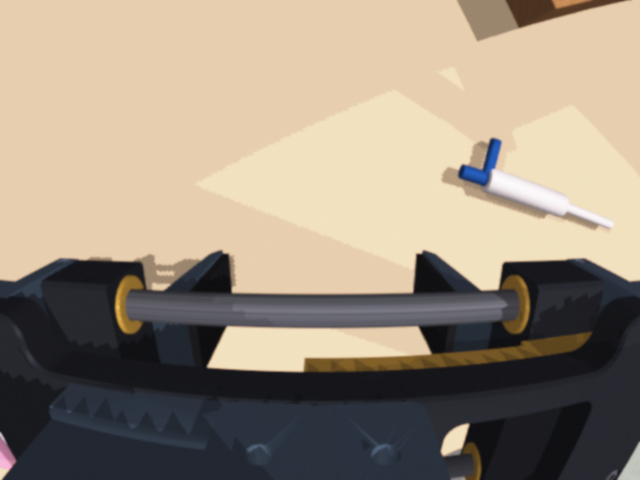

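Top view: collar near (354,294), knob near (358,237). Side view: collar near (243,208), knob near (303,227). I'll zoom in to refine these.

```bash
python3 - <<'E'
import cv2,numpy as np
a=cv2.imread('pics/a_top.png')[200:340,310:410]; b=cv2.imread('pics/a_side.png')[190:265,210:350]
a=cv2.resize(a,None,fx=4,fy=4,interpolation=cv2.INTER_NEAREST); b=cv2.resize(b,None,fx=2.8,fy=2.8*1,interpolation=cv2.INTER_NEAREST)
o=np.zeros((560,800,3),np.uint8); o[:560,:400]=a; o[:b.shape[0],402:402+b.shape[1]]=b
cv2.imwrite('pics/z1.png',o)
E
```

```text
(no output)
```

View pics/z1.png

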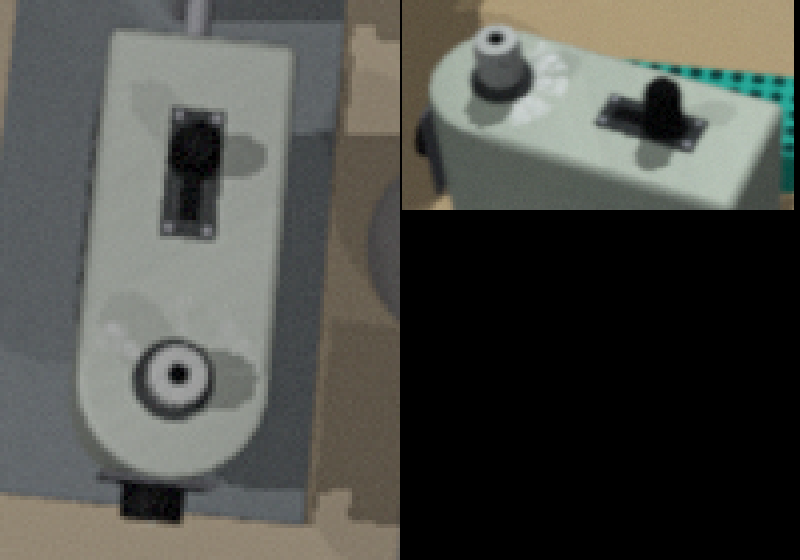

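```bash
cat > h.py <<'E'
from plant import arm
import numpy as np, cv2
def ray(n,u,v,c=None):
    c=c or arm.calibration(n); f=240/np.tan(np.radians(c['vertical_fov']/2))
    x,y=(u-c['cx']),(v-c['cy'])
    if n=='wrist':
        r=np.hypot(x,y); th=r/f; d=np.array([np.sin(th)*x/r,-np.sin(th)*y/r,-np.cos(th)])
    else: d=np.array([x/f,-y/f,-1])
    return c['eye'],c['orientation']@d
def onz(n,u,v,z,c=None):
    e,d=ray(n,u,v,c); return e+d*(z-e[2])/d[2]
def proj(n,P,c=None):
    c=c or arm.calibration(n); f=240/np.tan(np.radians(c['vertical_fov']/2))
    p=c['orientation'].T@(np.asarray(P)-c['eye'])
    if n=='wrist':
        th=np.arctan2(np.hypot(p[0],p[1]),-p[2]); r=f*th; h=np.hypot(p[0],p[1]); return c['cx']+r*p[0]/h, c['cy']-r*p[1]/h
    return c['cx']+f*p[0]/-p[2], c['cy']-f*p[1]/-p[2]
E
python3 - <<'E'
from h import *
for n,u,v,z in [('top',354.4,293.6,.3),('side',242.9,203.7,.3),('top',359,236.8,.296),('side',303,219,.302),
 ('top',338,208,.265),('top',383,211.5,.265),('top',329.5,290,.265),('top',376.7,290,.265),('top',354,318,.265)]:
    print(n,u,v,onz(n,u,v,z).round(4))
g=cv2.cvtColor(cv2.imread('pics/a_top.png'),cv2.COLOR_BGR2HSV)
for nm,m in (('rack',(g[...,0]>75)&(g[...,0]<95)&(g[...,1]>120)),('tip',((g[...,0]>155))&(g[...,1]>60))):
    m=m.astype(np.uint8); n_,l,st,ce=cv2.connectedComponentsWithStats(m); i=1+st[1:,4].argmax(); 
    r=cv2.minAreaRect(np.argwhere(l==i)[:,::-1].astype(np.float32)); print(nm,r,onz('top',*r[0],.045 if nm=='rack' else .071))
print(onz('top',432,258,.105))
E
```

```text
top 354.4 293.6 [ 0.4493 -0.0127  0.3   ]
side 242.9 203.7 [ 0.4499 -0.014   0.3   ]
top 359 236.8 [ 0.5523 -0.0242  0.296 ]
side 303 219 [ 0.5553 -0.0248  0.302 ]
top 338 208 [0.6145 0.0113 0.265 ]
top 383 211.5 [ 0.6065 -0.074   0.265 ]
top 329.5 290 [0.4593 0.0303 0.265 ]
top 376.7 290 [ 0.458  -0.0566  0.265 ]
top 354 318 [ 0.4077 -0.0134  0.265 ]
rack ((257.046875, 283.9419860839844), (85.92715454101562, 37.110042572021484), 83.94580841064453) [0.49396924 0.18961234 0.045     ]
tip ((433.1820068359375, 332.0133056640625), (40.16092300415039, 56.239891052246094), 4.184916019439697) [ 0.37981267 -0.20131722  0.071     ]
[ 0.53929304 -0.20003552  0.105     ]
```

Rays from the two views agree: collar at (0.4497, -0.0133), knob at (0.554, -0.0245). They are 105 mm apart against the expected 107, and the stirrer yaw is about -6.5°. I'll lift first, then go over.

{"api": "step_arm", "payload": {"series": [[-0.2,[0,0,-0.25],0.09],[-0.2,[0,0,-0.5],0.18],[-0.2,[0,0,-0.75],0.27],[-0.2,[0,0,-1.0],0.36],[-0.2,[-0.15,-0.15,-1.0],0.45]], "squeeze": 40}}

```text
t: 0.65
position: [0.2776, 0.5324, 0.3977]
tool_rot: [[-0.415, 0.91, 0.006], [0.91, 0.415, 0.011], [0.007, 0.01, -1.0]]
ft_force: [1.3, -0.5, -1.0]
width: 0.0536
```

```bash
cat > go.py <<'E'
from h import *
import sys
e=np.array([0.9936,-0.1132,0]); 
def rep(t,yaw=-6.5):
    s=arm.state(); R=s['tool_rot']; d=R.T@(np.array(t)-s['position'])/0.2
    y=np.degrees(np.arctan2(R[1,1],R[0,1]))
    print('t',round(s['t'],2),'pos',s['position'].round(4),'F',s['ft_force'].round(2),'T',s['ft_torque'].round(3),'w',round(s['width'],4),'yaw',round(y,2),'q',s['qpos'].round(1))
    print('shift',d.round(4),'twist',round((y-yaw)/90,4))
if __name__=='__main__': rep([float(a) for a in sys.argv[1:4]], float(sys.argv[4]) if len(sys.argv)>4 else -6.5)
E
python3 go.py .554 -.0245 .39
```

```text
t 0.65 pos [0.2776 0.5324 0.3977] F [ 1.35 -0.5  -1.  ] T [-0.034 -0.041  0.015] w 0.0536 yaw 24.54 q [56.7 18.9 60.8  0.  99.5 32.2]
shift [-3.1072  0.1002  0.0169] twist 0.3449
```

{"api": "step_arm", "payload": {"series": [[-0.2,[-0.25,0,0],0.09],[-0.2,[-0.5,0,0],0.18],[-0.2,[-0.75,0.0,0],0.27],[-0.2,[-1.0,0,0],0.345],[-0.2,[-1.0,0.1,0],0.345]]}}

```text
t: 1.15
position: [0.3795, 0.3539, 0.3972]
tool_rot: [[0.122, 0.993, 0.007], [0.992, -0.122, 0.01], [0.011, 0.006, -1.0]]
ft_force: [-0.4, 1.4, 0.5]
width: 0.0364
```

```bash
python3 go.py .554 -.0245 .39
```

```text
t 1.15 pos [0.3795 0.3539 0.3972] F [-0.4   1.43  0.49] T [ 0.01   0.112 -0.028] w 0.0364 yaw -7.0 q [36.2 11.1 71.7  0.2 96.5 43.3]
shift [-1.7717  1.0963  0.0236] twist -0.0056
```

{"api": "step_arm", "payload": {"series": [[-0.2,[-0.2,0.14,0],0],[-0.2,[-0.4,0.27,0],0],[-0.2,[-0.6,0.4,0],0],[-0.2,[-0.8,0.53,0],0],[-0.2,[-1.0,0.65,0],0]]}}

```text
t: 1.65
position: [0.4846, 0.1376, 0.3957]
tool_rot: [[0.122, 0.993, 0.007], [0.992, -0.122, 0.01], [0.011, 0.006, -1.0]]
ft_force: [1.0, 0.7, 0.5]
width: 0.0366
```

```bash
python3 go.py .554 -.0245 .39
```

```text
t 1.65 pos [0.4846 0.1376 0.3957] F [1.   0.65 0.55] T [-0.047 -0.032  0.   ] w 0.0366 yaw -7.01 q [ 8.7  9.8 73.6  0.5 96.1 15.7]
shift [-0.7622  0.4429  0.023 ] twist -0.0057
```

{"api": "step_arm", "payload": {"series": [[-0.2,[-0.2,0.14,0],0],[-0.2,[-0.4,0.28,0],0],[-0.2,[-0.6,0.4,0.02],0],[-0.2,[-0.76,0.445,0.02],0],[-0.2,[-0.762,0.445,0.02],-0.006]]}}

```text
t: 2.15
position: [0.5549, -0.0282, 0.3896]
tool_rot: [[0.116, 0.993, 0.005], [0.993, -0.116, 0.009], [0.01, 0.004, -1.0]]
ft_force: [-0.9, 1.2, -0.9]
width: 0.0364
```

```bash
python3 - <<'E'
from h import *
c=arm.calibration('wrist'); im=arm.read_camera('wrist').copy(); cv2.imwrite('pics/w1.png',im[:,:,::-1])
for P in [(.554,-.0245,.302),(.4497,-.0133,.3)]: print(P,proj('wrist',P,c))
np.save('c1.npy',c,allow_pickle=True)
E
python3 go.py .554 -.0245 .272
```

```text
(0.554, -0.0245, 0.302) (np.float64(320.62633759704886), np.float64(230.07535587501346))
(0.4497, -0.0133, 0.3) (np.float64(192.41411052854443), np.float64(231.081480860213))
t 2.2 pos [ 0.5545 -0.0263  0.3899] F [-0.02  0.48  0.5 ] T [-0.034  0.092  0.036] w 0.0366 yaw -6.57 q [-9.3 14.9 67.7  0.6 97.2 -2.6]
shift [ 0.0024 -0.0061  0.5898] twist -0.0008
```

View pics/w1.png

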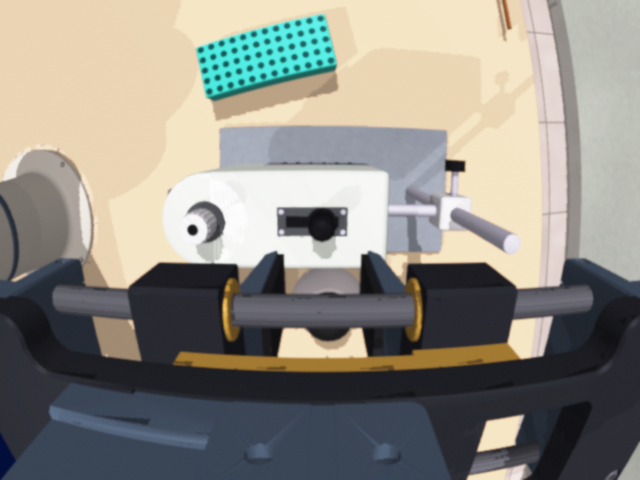

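The wrist view confirms it: knob top near (322,230) against a predicted (321,230), collar bore near (192,230) against (192,231). Descending around the knob.

{"api": "step_arm", "payload": {"series": [[-0.2,[0.002,-0.006,0.15],0],[-0.2,[0.002,-0.006,0.35],0],[-0.2,[0.002,-0.006,0.5],0],[-0.2,[0.002,-0.006,0.58],0],[-0.2,[0.002,-0.006,0.59],0]]}}

```text
t: 2.7
position: [0.5526, -0.0233, 0.2701]
tool_rot: [[0.114, 0.994, 0.002], [0.993, -0.114, 0.011], [0.011, 0.001, -1.0]]
ft_force: [0.4, -0.9, 0.6]
width: 0.036
```

```bash
python3 - <<'E'
from h import *
cv2.imwrite('pics/w2.png',arm.read_camera('wrist')[:,:,::-1])
cv2.imwrite('pics/s2.png',cv2.resize(arm.read_camera('side')[150:300,180:380,::-1],None,fx=4,fy=4))
E
python3 go.py .554 -.0245 .272
```

```text
t 2.8 pos [ 0.554  -0.0238  0.2724] F [0.14 1.31 0.06] T [-0.082 -0.011 -0.029] w 0.0368 yaw -6.53 q [-9.1 18.3 80.5  0.6 81.  -2.6]
shift [-0.0035  0.0005  0.0021] twist -0.0003
```

View pics/w2.png

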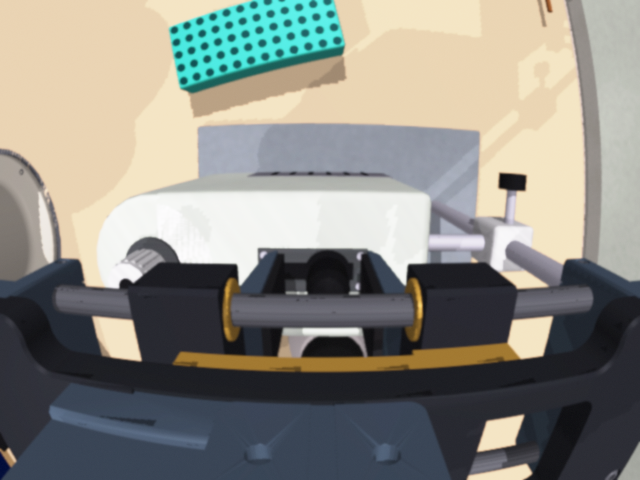

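View pics/s2.png

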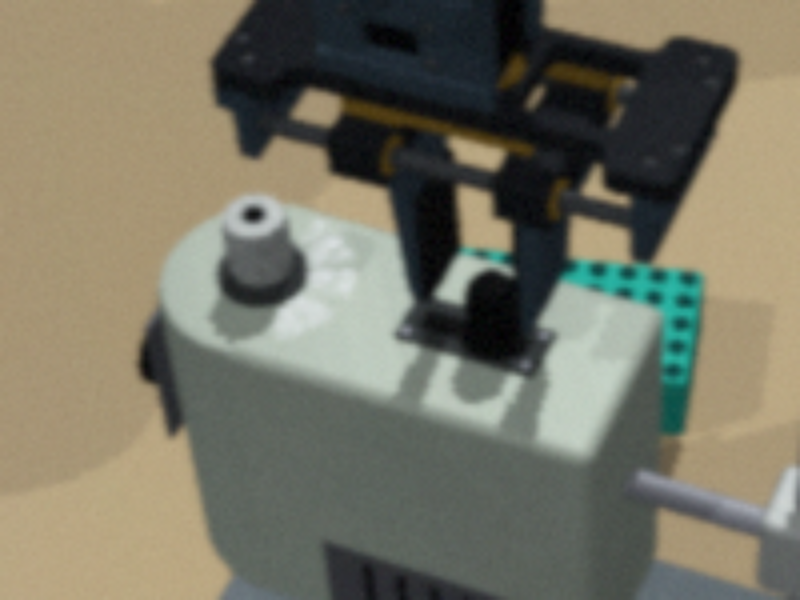

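The fingers straddle the knob with clearance. I'll ease toward the spindle (tool -y).

{"api": "step_arm", "payload": {"series": [[-0.2,[0,-0.01,0],0],[-0.2,[0,-0.02,0],0],[-0.2,[0,-0.025,0],0],[-0.2,[0,-0.025,0],0],[-0.2,[0,-0.025,0],0]]}}

```text
t: 3.3
position: [0.5491, -0.0233, 0.2726]
tool_rot: [[0.114, 0.993, 0.006], [0.993, -0.114, 0.01], [0.011, 0.005, -1.0]]
ft_force: [-0.8, 0.2, 0.5]
width: 0.0363
```

{"api": "step_arm", "payload": {"series": [[-0.2,[0,-0.005,0],0],[-0.2,[0,-0.01,0],0],[-0.2,[0,-0.01,0],0],[-0.2,[0,-0.01,0],0]]}}

```text
t: 3.7
position: [0.5472, -0.0231, 0.2727]
tool_rot: [[0.114, 0.993, 0.006], [0.993, -0.114, 0.01], [0.011, 0.005, -1.0]]
ft_force: [0.9, 0.4, 1.0]
width: 0.0364
```

{"api": "step_arm", "payload": {"series": [[-0.2,[0,-0.005,0],0],[-0.2,[0,-0.01,0],0],[-0.2,[0,-0.01,0],0],[-0.2,[0,-0.01,0],0]]}}

```text
t: 4.1
position: [0.5462, -0.023, 0.273]
tool_rot: [[0.114, 0.993, 0.008], [0.993, -0.114, 0.01], [0.011, 0.007, -1.0]]
ft_force: [5.9, -0.3, -1.1]
width: 0.0369
```

{"api": "step_arm", "payload": {"series": [[-0.2,[0,-0.005,0],0],[-0.2,[0,-0.01,0],0],[-0.2,[0,-0.01,0],0]]}}

```text
t: 4.4
position: [0.5453, -0.0229, 0.2734]
tool_rot: [[0.114, 0.993, 0.011], [0.993, -0.114, 0.009], [0.011, 0.01, -1.0]]
ft_force: [6.9, -0.3, -1.0]
width: 0.0363
```

{"api": "step_arm", "payload": {"series": [[-0.2,[0,-0.005,0],0],[-0.2,[0,-0.01,0],0],[-0.2,[0,-0.01,0],0]]}}

```text
t: 4.7
position: [0.5444, -0.0229, 0.2738]
tool_rot: [[0.114, 0.993, 0.013], [0.993, -0.114, 0.009], [0.01, 0.012, -1.0]]
ft_force: [7.5, -1.2, -1.8]
width: 0.0364
```

{"api": "step_arm", "payload": {"series": [[-0.2,[0,-0.005,0.002],0],[-0.2,[0,-0.01,0.003],0],[-0.2,[0,-0.015,0.003],0],[-0.2,[0,-0.02,0.003],0],[-0.2,[0,-0.02,0.003],0]]}}

```text
t: 5.2
position: [0.5416, -0.0226, 0.2737]
tool_rot: [[0.114, 0.993, 0.016], [0.993, -0.114, 0.009], [0.01, 0.015, -1.0]]
ft_force: [7.0, -0.2, 0.0]
width: 0.0367
```

{"api": "step_arm", "payload": {"series": [[-0.2,[0,-0.005,0.002],0],[-0.2,[0,-0.01,0.003],0],[-0.2,[0,-0.015,0.003],0],[-0.2,[0,-0.015,0.003],0]]}}

```text
t: 5.6
position: [0.5402, -0.0224, 0.2736]
tool_rot: [[0.114, 0.993, 0.02], [0.993, -0.114, 0.008], [0.011, 0.019, -1.0]]
ft_force: [9.3, -0.7, -0.6]
width: 0.0364
```

{"api": "step_arm", "payload": {"series": [[-0.2,[0,-0.005,0.002],0],[-0.2,[0,-0.01,0.003],0],[-0.2,[0,-0.01,0.003],0],[-0.2,[0,-0.01,0.003],0]]}}

```text
t: 6.0
position: [0.54, -0.0224, 0.2736]
tool_rot: [[0.114, 0.993, 0.024], [0.993, -0.114, 0.008], [0.011, 0.023, -1.0]]
ft_force: [10.2, -0.2, -1.1]
width: 0.0367
```

{"api": "step_arm", "payload": {"series": [[-0.2,[0,-0.005,0.002],0],[-0.2,[0,-0.01,0.003],0],[-0.2,[0,-0.015,0.003],0],[-0.2,[0,-0.015,0.003],0]]}}

```text
t: 6.4
position: [0.5391, -0.0223, 0.2737]
tool_rot: [[0.114, 0.993, 0.028], [0.993, -0.114, 0.007], [0.011, 0.027, -1.0]]
ft_force: [12.4, -0.4, -1.0]
width: 0.0367
```

```bash
python3 - <<'E'
from h import *
F=[];P=[]
for i in range(4):
    s=arm.state();F.append(s['ft_force']);P.append(s['position'])
    im=arm.read_camera('side' if i%2 else 'wrist')
print(np.round(F,2),np.round(P,4))
cv2.imwrite('pics/s3.png',cv2.resize(im[150:300,180:380,::-1],None,fx=4,fy=4))
E
```

```text
[[12.41 -0.4  -1.02]
 [12.44 -1.39 -1.6 ]
 [11.57 -0.96 -0.65]
 [13.11 -1.19 -0.78]] [[ 0.5391 -0.0223  0.2737]
 [ 0.5391 -0.0223  0.2737]
 [ 0.5391 -0.0223  0.2737]
 [ 0.5391 -0.0223  0.2737]]
```

View pics/s3.png

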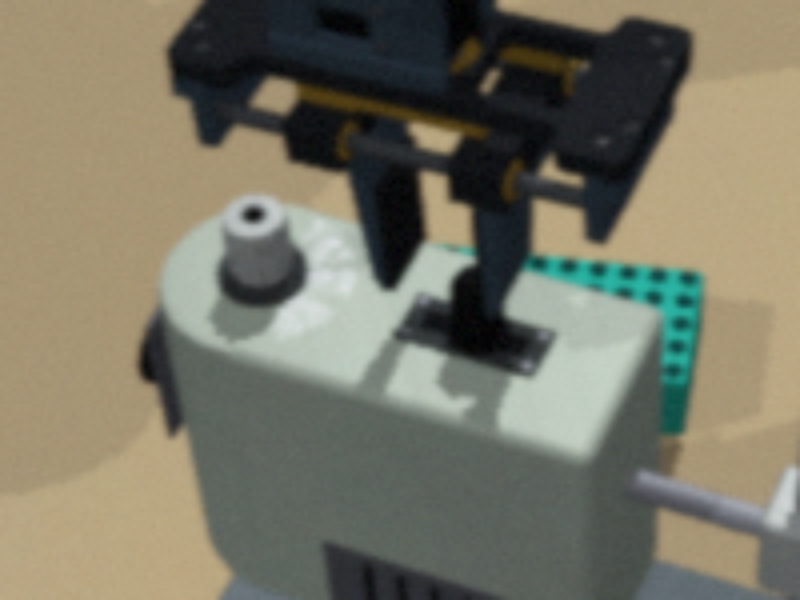

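At about 12.4 N the knob is springy against the teeth, clear of the ~7 N sliding friction. I'll let go and move to the collar.

{"api": "step_arm", "payload": {"series": [[-0.2,[0,0.02,0],0],[-0.2,[0,0.035,0],0],[-0.1,[0,0.035,-0.15],0],[0.1,[0,0.035,-0.3],0],[0.1,[0,0,-0.35],0]]}}

```text
t: 7.1
position: [0.5382, -0.023, 0.3461]
tool_rot: [[0.114, 0.993, 0.031], [0.993, -0.114, 0.007], [0.01, 0.03, -0.999]]
ft_force: [-0.5, -0.3, -0.2]
width: 0.0497
```

```bash
python3 - <<'E'
from h import *
cv2.imwrite('pics/t3.png',cv2.resize(arm.read_camera('side')[150:300,180:380,::-1],None,fx=4,fy=4))
E
python3 go.py .4497 -.0133 .345
```

```text
t 7.15 pos [ 0.537  -0.0228  0.3465] F [0.07 0.38 1.81] T [-0.1    0.048  0.008] w 0.0502 yaw -6.55 q [-9.3 13.3 76.3  0.7 88.7 -2.7]
shift [-0.0026 -0.4393 -0.0059] twist -0.0006
```

View pics/t3.png

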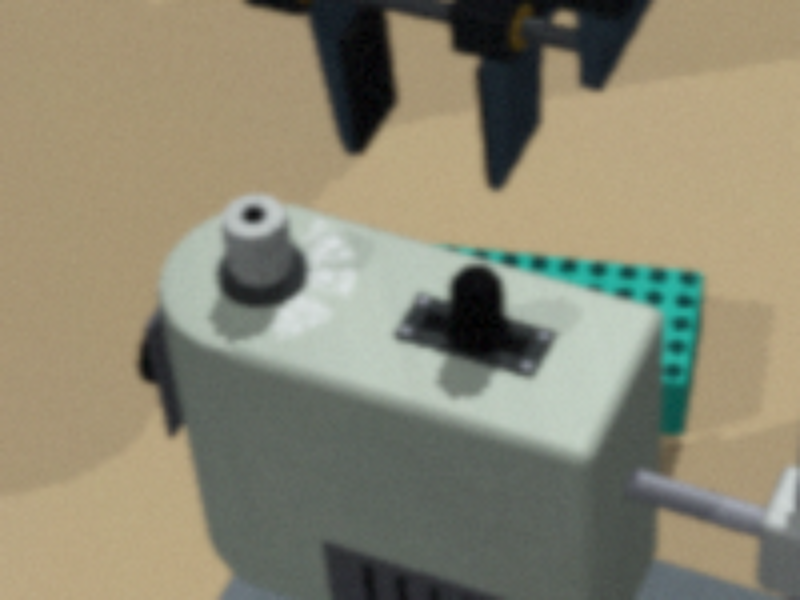

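{"api": "step_arm", "payload": {"series": [[0.1,[-0.003,-0.15,0],0],[0.1,[-0.003,-0.3,0],0],[0.1,[-0.003,-0.42,0],0],[0.1,[-0.003,-0.44,0],0],[0.1,[-0.003,-0.44,0],0]]}}

```text
t: 7.65
position: [0.449, -0.0133, 0.3434]
tool_rot: [[0.114, 0.993, 0.031], [0.993, -0.114, 0.007], [0.01, 0.03, -1.0]]
ft_force: [1.0, -0.2, 0.5]
width: 0.0505
```

```bash
python3 - <<'E'
from h import *
im=arm.read_camera('side'); t=arm.read_camera('top')
for P in [(.4497,-.0133,.3)]: print(proj('side',P))
cv2.imwrite('pics/s4.png',cv2.resize(im[150:300,180:380,::-1],None,fx=4,fy=4))
E
python3 - <<'E'
from h import *
from plant import arm
p=onz('side',298.8,218.8,.302); print(p, np.linalg.norm((p-onz('side',303,219,.302))[:2]))
E
python3 go.py .4497 -.0133 .273
```

```text
(np.float64(242.91482853202), np.float64(203.40043751779314))
[ 0.54874417 -0.02600618  0.302     ] 0.006692528148643576
t 7.75 pos [ 0.4502 -0.0134  0.3434] F [ 0.18 -0.36  0.23] T [-0.105  0.067 -0.021] w 0.0497 yaw -6.55 q [-9.9  5.3 86.8  0.7 86.2 -3.4]
shift [-0.0032 -0.0129  0.3519] twist -0.0006
```

View pics/s4.png

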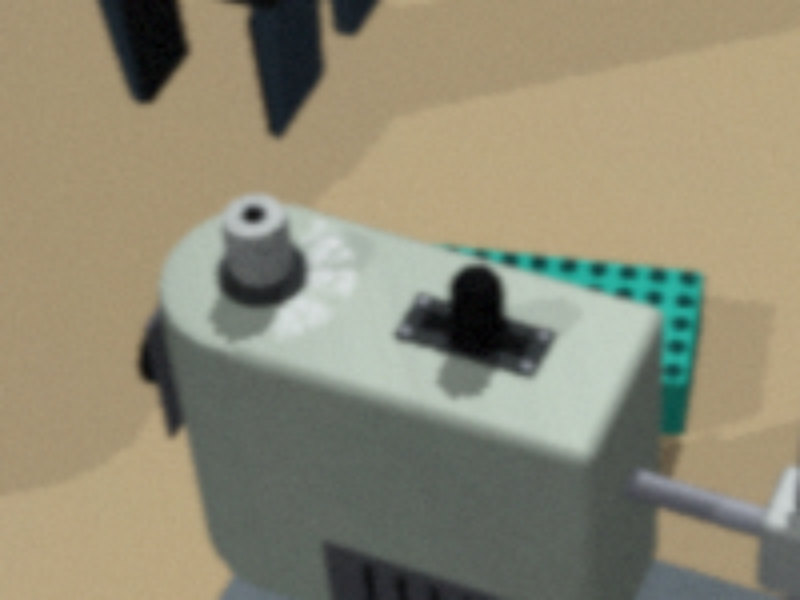

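{"api": "step_arm", "payload": {"series": [[0.1,[-0.003,-0.01,0.1],0],[0.1,[-0.003,-0.01,0.22],0],[0.1,[-0.003,-0.01,0.31],0],[0.1,[-0.003,-0.01,0.342],0],[0.1,[-0.003,-0.01,0.342],0]]}}

```text
t: 8.25
position: [0.4504, -0.0134, 0.2743]
tool_rot: [[0.114, 0.993, 0.029], [0.993, -0.114, 0.007], [0.011, 0.028, -1.0]]
ft_force: [-0.3, -0.4, 0.6]
width: 0.0501
```

```bash
python3 - <<'E'
from h import *
im=arm.read_camera('side')
cv2.imwrite('pics/s5.png',cv2.resize(im[150:300,180:380,::-1],None,fx=4,fy=4))
E
python3 go.py .4503 -.0133 .275
```

```text
t 8.3 pos [ 0.4507 -0.0134  0.2751] F [-0.55  0.09  0.68] T [-0.053  0.074 -0.032] w 0.0504 yaw -6.55 q [-9.9  8.2 94.1  0.7 76.1 -3.5]
shift [ 0.0003 -0.0021  0.0006] twist -0.0006
```

View pics/s5.png

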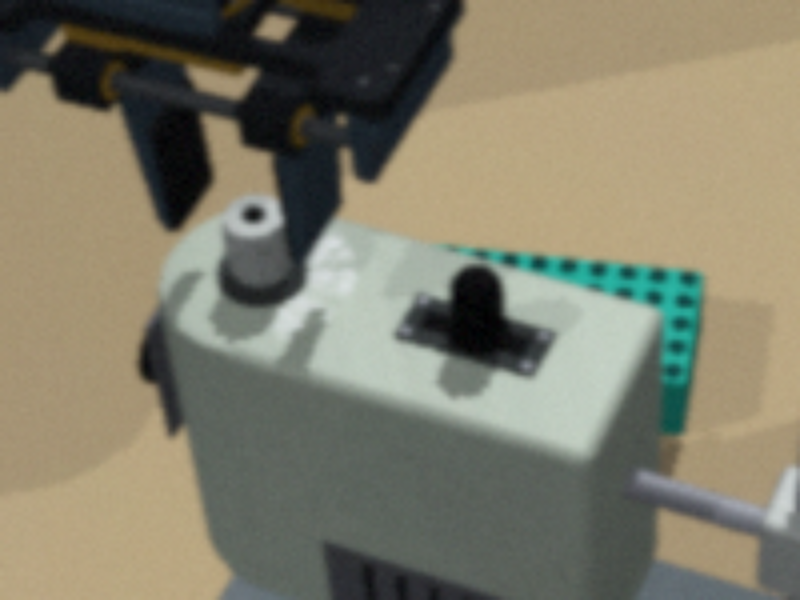

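{"api": "step_arm", "payload": {"series": [[-0.3,[0,0,0],0],[-0.6,[0,0,0],0],[-0.6,[0,0,0],0],[-0.6,[0,0,0],0],[-0.6,[0,0,0],0]], "squeeze": 14}}

```text
t: 8.8
position: [0.4505, -0.0134, 0.2759]
tool_rot: [[0.114, 0.993, 0.031], [0.993, -0.114, 0.007], [0.01, 0.03, -1.0]]
ft_force: [-8.2, 0.5, 14.9]
width: 0.0221
```

```bash
python3 go.py .4503 -.0133 .275
```

```text
t 8.8 pos [ 0.4505 -0.0134  0.2759] F [-8.2   0.5  14.89] T [-0.062  1.221 -0.008] w 0.0221 yaw -6.55 q [-9.9  8.1 94.   0.7 76.2 -3.5]
shift [ 0.0005 -0.001   0.0046] twist -0.0006
```

Unexpected: width 22 mm instead of 26, and 15 N upward force. I'll look before turning anything.

```bash
python3 - <<'E'
from h import *
a=arm.read_camera('wrist');s=arm.state();print(s['ft_force'],s['width'])
im=arm.read_camera('side')
s=arm.state();print(s['ft_force'],s['width'])
cv2.imwrite('pics/s6.png',cv2.resize(im[150:300,180:380,::-1],None,fx=4,fy=4))
cv2.imwrite('pics/w6.png',a[:,:,::-1])
t=arm.read_camera('top');cv2.imwrite('pics/t6.png',cv2.resize(t[220:350,300:430,::-1],None,fx=4,fy=4))
E
```

```text
[11.40650854 -0.87339413 28.09592394] 0.020835903561082475
[ 2.49456142  1.9981246  24.95402639] 0.018613524604450236
```

View pics/s6.png

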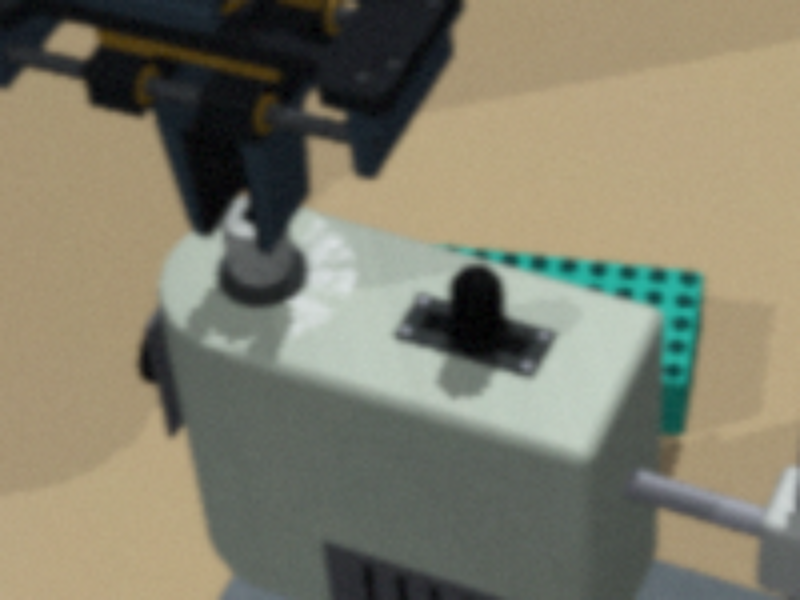

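View pics/w6.png

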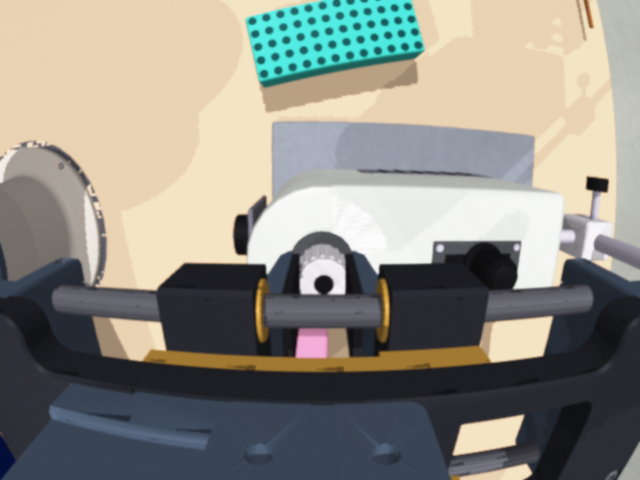

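View pics/t6.png

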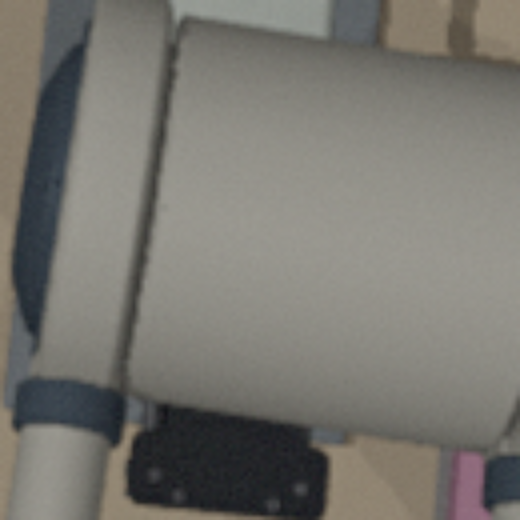

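```bash
python3 go.py .4503 -.0133 .275; python3 - <<'E'
from h import *
s=arm.state();R=s['tool_rot']
for sx in(1,-1):
  for sy in (-1,1):
    P=s['position']+R@np.array([sx*.016,sy*s['width']/2,0]); u,v=proj('side',P); print(sx,sy,((u-180)*4,(v-150)*4))
for z in (.3,.27,.265): print(z,[((u-180)*4,(v-150)*4) for u,v in [proj('side',(.4497,-.0133,z))]])
E
```

```text
t 8.95 pos [ 0.4526 -0.0136  0.2771] F [-0.87  1.77 22.5 ] T [0.257 0.421 0.015] w 0.0186 yaw -6.56 q [-9.9  8.1 93.9  0.7 76.1 -3.5]
shift [ 0.     -0.0118  0.01  ] twist -0.0006
1 -1 (np.float64(261.4600652032898), np.float64(223.52252534000957))
1 1 (np.float64(300.9534101554533), np.float64(233.55276674597667))
-1 -1 (np.float64(226.89580194749954), np.float64(275.5298715884679))
-1 1 (np.float64(267.0245354546321), np.float64(286.0642081647168))
0.3 [(np.float64(251.65931412808004), np.float64(213.60175007117255))]
0.27 [(np.float64(259.85947297240057), np.float64(264.4931163063085))]
0.265 [(np.float64(261.18851861169117), np.float64(272.74136486544353))]
```

```bash
python3 - <<'E'
import cv2
a=cv2.imread('pics/w6.png')[220:370,230:430]
cv2.imwrite('pics/w6z.png',cv2.resize(a,None,fx=4,fy=4,interpolation=cv2.INTER_CUBIC))
E
```

```text
(no output)
```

View pics/w6z.png

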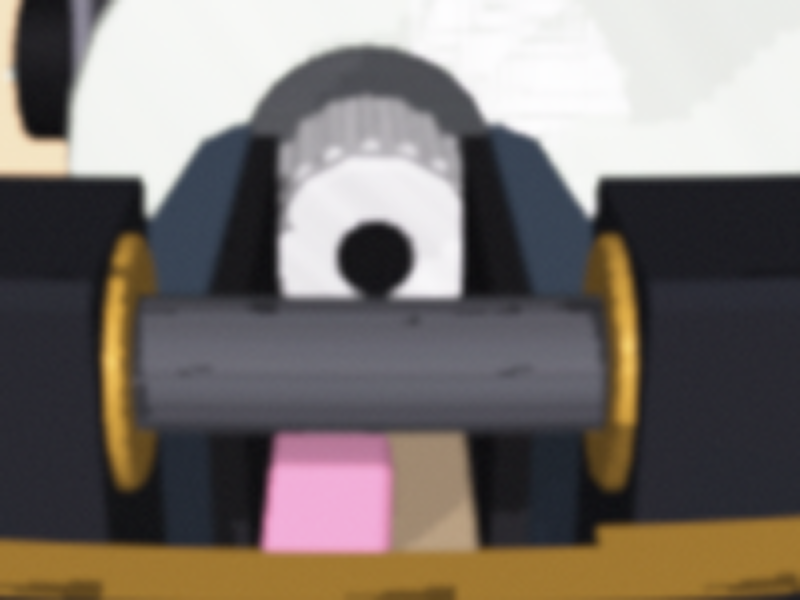

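```bash
python3 - <<'E'
from h import *
def go(nm,p,w,R):
  R=np.array(R)
  for dz in (0,-.02):
   for sy in (-1,1):
    print(nm,dz,sy,[tuple(np.round([(u-180)*4,(v-150)*4])) for u,v in [proj('side',np.array(p)+R@np.array([sx*.016,sy*w/2,dz])) for sx in (-1,1)]])
go('s5',(.4507,-.0134,.2751),.0504,[[.114,.993,.029],[.993,-.114,.007],[.011,.028,-1]])
go('s3',(.5391,-.0223,.2737),.0367,[[.114,.993,.028],[.993,-.114,.007],[.011,.027,-1]])
go('s2',(.554,-.0238,.2724),.0368,[[.114,.993,.002],[.993,-.114,.011],[.011,.001,-1]])
E
```

```text
s5 0 -1 [(np.float64(189.0), np.float64(269.0)), (np.float64(224.0), np.float64(217.0))]
s5 0 1 [(np.float64(298.0), np.float64(298.0)), (np.float64(332.0), np.float64(245.0))]
s5 -0.02 -1 [(np.float64(181.0), np.float64(235.0)), (np.float64(217.0), np.float64(183.0))]
s5 -0.02 1 [(np.float64(292.0), np.float64(264.0)), (np.float64(326.0), np.float64(211.0))]
s3 0 -1 [(np.float64(401.0), np.float64(329.0)), (np.float64(432.0), np.float64(275.0))]
s3 0 1 [(np.float64(484.0), np.float64(351.0)), (np.float64(514.0), np.float64(296.0))]
s3 -0.02 -1 [(np.float64(396.0), np.float64(295.0)), (np.float64(428.0), np.float64(241.0))]
s3 -0.02 1 [(np.float64(481.0), np.float64(318.0)), (np.float64(512.0), np.float64(262.0))]
s2 0 -1 [(np.float64(435.0), np.float64(340.0)), (np.float64(466.0), np.float64(285.0))]
s2 0 1 [(np.float64(519.0), np.float64(364.0)), (np.float64(549.0), np.float64(308.0))]
s2 -0.02 -1 [(np.float64(432.0), np.float64(306.0)), (np.float64(463.0), np.float64(252.0))]
s2 -0.02 1 [(np.float64(518.0), np.float64(331.0)), (np.float64(548.0), np.float64(275.0))]
```

The images show the finger tips about 20 mm higher than the reported TCP, so they closed on the collar's top rim. I'll open, recentre and go about 20 mm lower while watching force and picture.

{"api": "step_arm", "payload": {"series": [[0.0,[0,0,-0.02],0],[0.1,[0,-0.01,-0.02],0],[0.1,[0,-0.01,-0.02],0],[0.1,[0,-0.01,-0.02],0],[0.1,[0,-0.01,-0.02],0]], "squeeze": 14}}

```text
t: 9.45
position: [0.4503, -0.0133, 0.2808]
tool_rot: [[0.114, 0.993, 0.035], [0.993, -0.114, 0.007], [0.011, 0.034, -0.999]]
ft_force: [-0.5, 0.2, 0.0]
width: 0.0499
```

```bash
python3 go.py .4503 -.0133 .255
```

```text
t 9.45 pos [ 0.4503 -0.0133  0.2808] F [-0.48  0.25  0.05] T [-0.101  0.082  0.003] w 0.0499 yaw -6.55 q [-9.9  7.7 93.7  0.7 76.7 -3.5]
shift [-0.0012 -0.0044  0.1289] twist -0.0006
```

{"api": "step_arm", "payload": {"series": [[0.1,[0,0,0.04],0],[0.1,[0,0,0.08],0],[0.1,[0,0,0.1],0],[0.1,[0,0,0.12],0],[0.1,[0,0,0.12],0]]}}

```text
t: 9.95
position: [0.4508, -0.0131, 0.2561]
tool_rot: [[0.114, 0.993, 0.034], [0.993, -0.114, 0.007], [0.011, 0.033, -0.999]]
ft_force: [0.5, -0.2, -0.6]
width: 0.0502
```

```bash
python3 go.py .4503 -.0133 .255;python3 - <<'E'
from h import *
im=arm.read_camera('side')
cv2.imwrite('pics/s7.png',cv2.resize(im[150:300,180:380,::-1],None,fx=4,fy=4))
E
```

```text
t 9.95 pos [ 0.4508 -0.0131  0.2561] F [ 0.49 -0.23 -0.64] T [-0.109  0.065 -0.05 ] w 0.0502 yaw -6.56 q [-9.9  9.1 96.1  0.8 73.  -3.5]
shift [-0.0012 -0.0027  0.0056] twist -0.0007
```

View pics/s7.png

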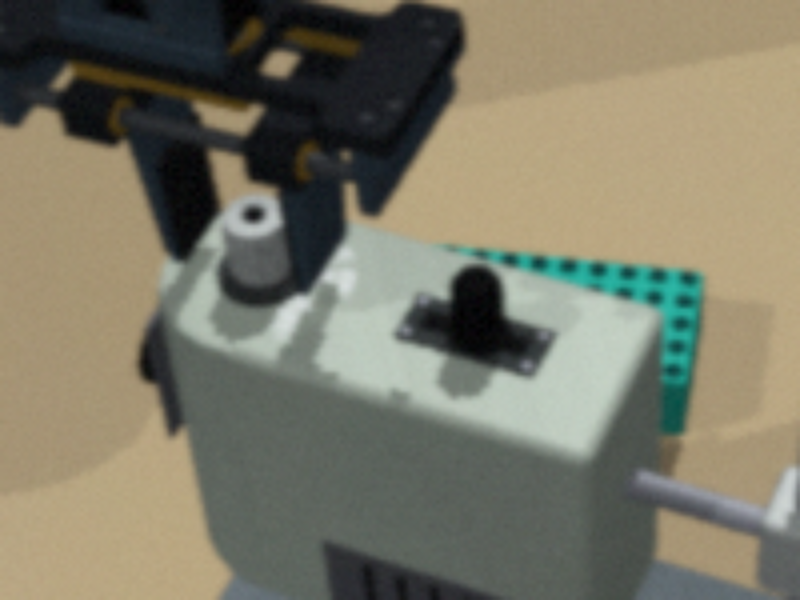

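No contact at a reported z of 0.256, which is below the head's top, so the tips really are higher than reported. I'll go 3 mm lower and close.

{"api": "step_arm", "payload": {"series": [[0.1,[0,-0.002,0.015],0],[-0.2,[0,-0.002,0.015],0],[-0.6,[0,-0.002,0.015],0],[-0.6,[0,-0.002,0.015],0],[-0.6,[0,-0.002,0.015],0]], "squeeze": 14}}

```text
t: 10.5
position: [0.4515, -0.0132, 0.2537]
tool_rot: [[0.114, 0.993, 0.036], [0.993, -0.114, 0.007], [0.011, 0.035, -0.999]]
ft_force: [5.3, -1.6, -2.5]
width: 0.0259
```

```bash
python3 go.py .4503 -.0133 .255;python3 - <<'E'
from h import *
im=arm.read_camera('wrist')
cv2.imwrite('pics/w8.png',cv2.resize(im[220:370,230:430,::-1],None,fx=4,fy=4))
print(arm.state()['ft_force'],arm.state()['width'])
E
```

```text
t 10.5 pos [ 0.4515 -0.0132  0.2537] F [ 5.29 -1.65 -2.46] T [-0.165 -0.689  0.01 ] w 0.0259 yaw -6.56 q [-9.9  9.2 96.3  0.8 72.5 -3.5]
shift [-0.0011 -0.0056 -0.0065] twist -0.0007
[ 4.67590739 -0.65157933 -4.21720926] 0.025823791674043424
```

View pics/w8.png

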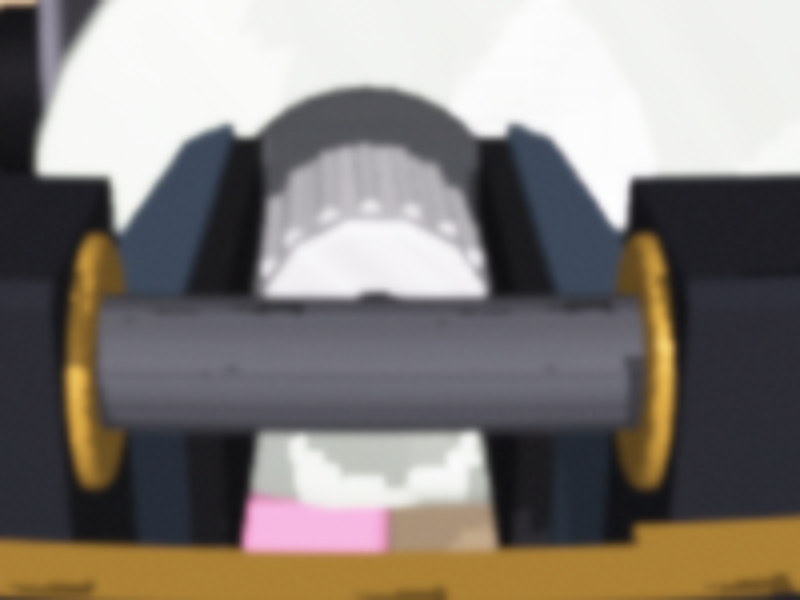

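Width is 25.9 mm, so the collar is held properly. Now I'll rock it gently.

{"api": "step_arm", "payload": {"series": [[-0.6,[0,0,0],0.02],[-0.6,[0,0,0],0.04],[-0.6,[0,0,0],0.06],[-0.6,[0,0,0],0.08],[-0.6,[0,0,0],0.08]]}}

```text
t: 11.05
position: [0.4515, -0.0132, 0.2537]
tool_rot: [[0.238, 0.971, 0.036], [0.971, -0.238, 0.007], [0.015, 0.034, -0.999]]
ft_force: [1.4, 0.3, -2.1]
width: 0.0255
```

```bash
python3 go.py .4503 -.0133 .255
```

```text
t 11.05 pos [ 0.4515 -0.0132  0.2537] F [ 1.39  0.34 -2.13] T [-0.04   0.042  0.034] w 0.0255 yaw -13.79 q [-9.9  9.2 96.3  0.8 72.5  3.7]
shift [-0.0019 -0.0057 -0.0065] twist -0.081
```

{"api": "step_arm", "payload": {"series": [[-0.6,[0,0,0],0.02],[-0.6,[0,0,0],0.04],[-0.6,[0,0,0],0.06],[-0.6,[0,0,0],0.08]]}}

```text
t: 11.45
position: [0.4515, -0.0132, 0.2538]
tool_rot: [[0.358, 0.933, 0.036], [0.934, -0.358, 0.007], [0.019, 0.031, -0.999]]
ft_force: [-0.5, -0.1, -1.1]
width: 0.0257
```

```bash
python3 go.py .4503 -.0133 .255;python3 - <<'E'
from h import *
im=arm.read_camera('wrist')
cv2.imwrite('pics/w9.png',cv2.resize(im[220:370,230:430,::-1],None,fx=4,fy=4))
im=arm.read_camera('side')
cv2.imwrite('pics/s9.png',cv2.resize(im[150:300,180:380,::-1],None,fx=4,fy=4))
print(arm.state()['ft_force'],arm.state()['ft_torque'])
E
```

```text
t 11.45 pos [ 0.4515 -0.0132  0.2538] F [-0.5  -0.12 -1.06] T [-0.316  0.291  0.273] w 0.0257 yaw -21.0 q [-9.9  9.2 96.3  0.8 72.5 10.9]
shift [-0.0027 -0.0053 -0.0064] twist -0.1611
[ 0.53466473  0.68281677 -0.85945772] [-0.14294825  0.22253105  0.19647046]
```

View pics/w9.png

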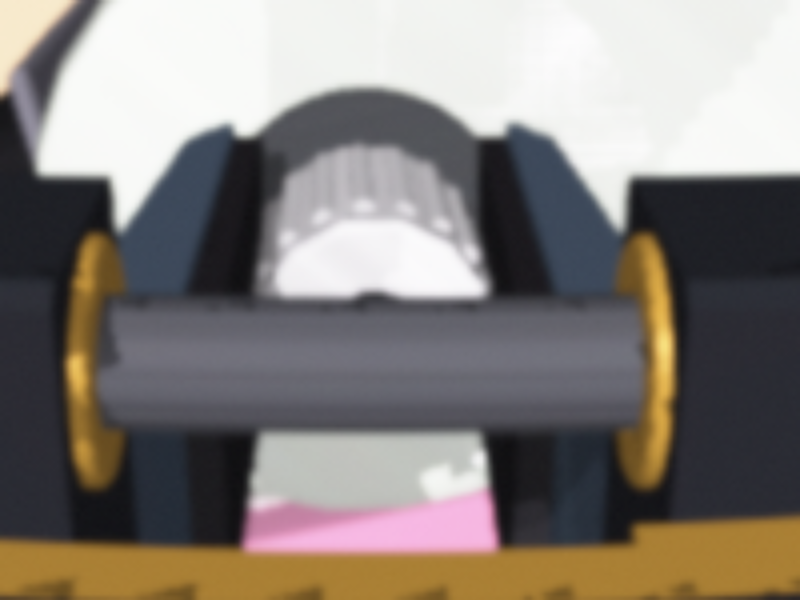

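View pics/s9.png

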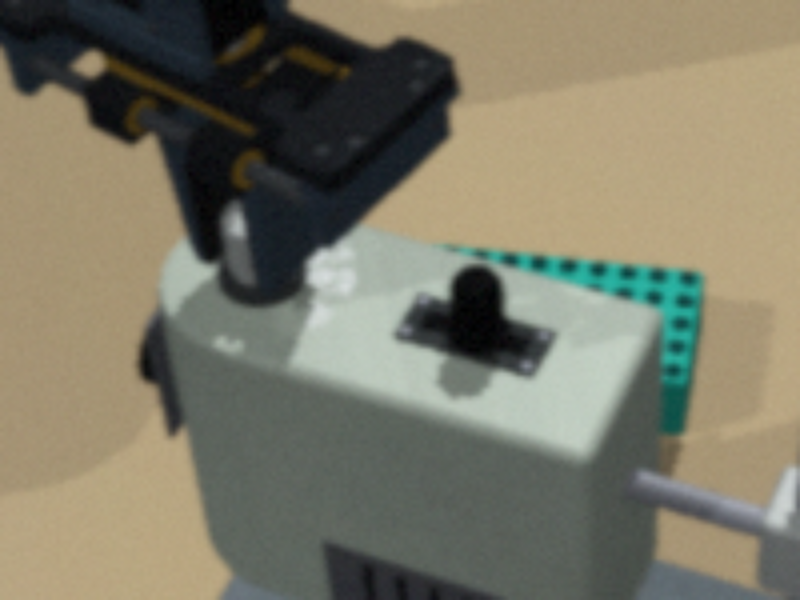

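Torque rose to about 0.25 N m, above the 0.1 N m friction, which suggests a mesh or play limit. I'll turn back to test the play.

{"api": "step_arm", "payload": {"series": [[-0.6,[0,0,0],-0.02],[-0.6,[0,0,0],-0.04],[-0.6,[0,0,0],-0.06]]}}

```text
t: 11.85
position: [0.4515, -0.0133, 0.2538]
tool_rot: [[0.265, 0.964, 0.036], [0.964, -0.266, 0.006], [0.016, 0.033, -0.999]]
ft_force: [0.4, 0.1, -0.4]
width: 0.0259
```

```bash
python3 go.py .4503 -.0133 .255|head -1
```

```text
t 11.85 pos [ 0.4515 -0.0133  0.2538] F [ 0.36  0.08 -0.43] T [-0.096  0.134 -0.146] w 0.0259 yaw -15.41 q [-9.9  9.2 96.3  0.8 72.5  5.3]
```

{"api": "step_arm", "payload": {"series": [[-0.6,[0,0,0],-0.02],[-0.6,[0,0,0],-0.04],[-0.6,[0,0,0],-0.06]]}}

```text
t: 12.15
position: [0.4516, -0.0133, 0.2538]
tool_rot: [[0.17, 0.985, 0.036], [0.985, -0.171, 0.006], [0.013, 0.034, -0.999]]
ft_force: [1.3, 0.9, -2.4]
width: 0.0255
```

```bash
python3 go.py .4503 -.0133 .255|head -1
```

```text
t 12.15 pos [ 0.4516 -0.0133  0.2538] F [ 1.29  0.85 -2.36] T [ 0.248  0.107 -0.275] w 0.0255 yaw -9.84 q [-9.9  9.2 96.3  0.8 72.5 -0.3]
```

{"api": "step_arm", "payload": {"series": [[-0.6,[0,0,0],-0.02],[-0.6,[0,0,0],-0.03]]}}

```text
t: 12.35
position: [0.4515, -0.0134, 0.2537]
tool_rot: [[0.122, 0.992, 0.036], [0.993, -0.122, 0.006], [0.011, 0.035, -0.999]]
ft_force: [-0.2, -2.7, -1.8]
width: 0.0259
```

```bash
python3 go.py .4503 -.0133 .255|head -1;python3 - <<'E'
from h import *
im=arm.read_camera('wrist')
cv2.imwrite('pics/w10.png',cv2.resize(im[220:370,230:430,::-1],None,fx=4,fy=4))
print(arm.state()['ft_force'],arm.state()['ft_torque'])
E
```

```text
t 12.35 pos [ 0.4515 -0.0134  0.2537] F [-0.19 -2.75 -1.84] T [-0.479  0.177 -0.276] w 0.0259 yaw -7.0 q [-9.9  9.2 96.3  0.7 72.5 -3.1]
[ 0.33847703 -1.83541741 -1.59760611] [-0.30663115  0.09244216 -0.27575316]
```

View pics/w10.png

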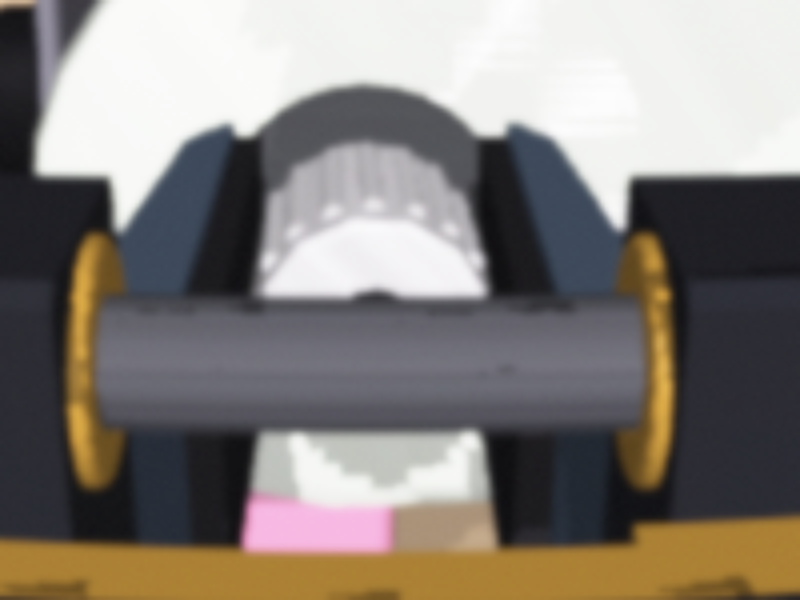

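Torque saturates at about ±0.275 N m (grip slipping) in both directions within roughly 10°, so the spindle is locked and the teeth are in mesh. I'll release and return to the knob.

{"api": "step_arm", "payload": {"series": [[0.0,[0,0,0],0],[0.1,[0,0,0],0],[0.1,[0,0,-0.1],0],[0.1,[0,0,-0.3],0],[0,[0,0,-0.42],0]], "squeeze": 40}}

```text
t: 12.9
position: [0.4488, -0.014, 0.34]
tool_rot: [[0.122, 0.992, 0.038], [0.993, -0.122, 0.006], [0.011, 0.037, -0.999]]
ft_force: [1.0, -1.0, 0.1]
width: 0.046
```

```bash
python3 go.py .5487 -.025 .335
```

```text
t 12.9 pos [ 0.4488 -0.014   0.34  ] F [ 1.03 -1.02  0.1 ] T [-0.108  0.049 -0.027] w 0.046 yaw -7.01 q [-10.    5.   87.6   0.7  85.3  -3.1]
shift [0.0057 0.5012 0.0437] twist -0.0056
```

{"api": "step_arm", "payload": {"series": [[-0.2,[0.005,0.2,0],-0.005],[-0.2,[0.005,0.38,0.01],-0.005],[-0.2,[0.005,0.49,0.02],-0.005],[-0.2,[0.005,0.5,0.02],-0.005],[-0.2,[0.005,0.5,0.02],-0.005]]}}

```text
t: 13.4
position: [0.5481, -0.0251, 0.3393]
tool_rot: [[0.114, 0.993, 0.037], [0.993, -0.114, 0.006], [0.01, 0.036, -0.999]]
ft_force: [-1.1, 0.1, 0.6]
width: 0.0365
```

```bash
python3 go.py .5495 -.025 .257; python3 - <<'E'
from h import *
im=arm.read_camera('side')
cv2.imwrite('pics/s11.png',cv2.resize(im[150:300,180:380,::-1],None,fx=4,fy=4))
E
```

```text
t 13.4 pos [ 0.5481 -0.0251  0.3393] F [-1.1   0.06  0.56] T [-0.107  0.097  0.012] w 0.0365 yaw -6.56 q [-9.3 14.3 76.   0.7 87.7 -2.8]
shift [-0.0032 -0.0081  0.4116] twist -0.0006
```

View pics/s11.png

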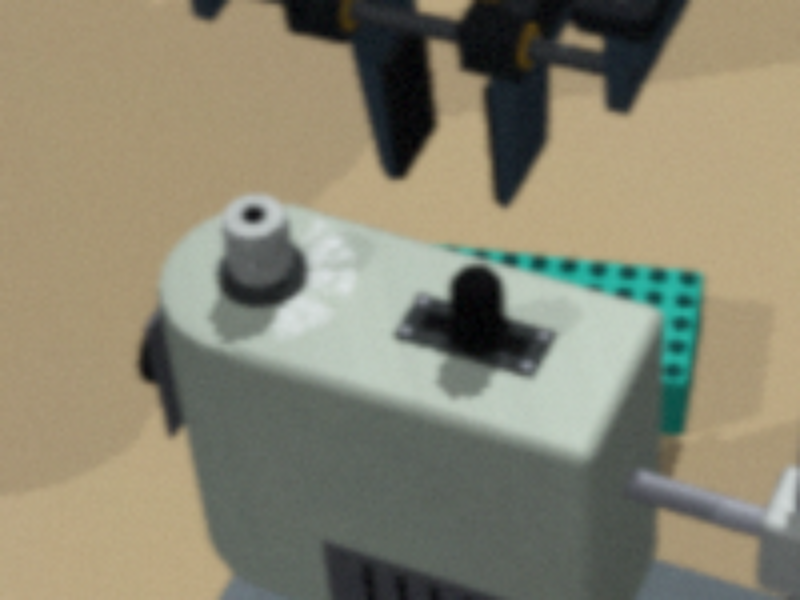

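{"api": "step_arm", "payload": {"series": [[-0.2,[-0.003,-0.002,0.12],0],[-0.2,[-0.003,-0.005,0.26],0],[-0.2,[-0.003,-0.008,0.36],0],[-0.2,[-0.003,-0.008,0.4],0],[-0.2,[-0.003,-0.008,0.4],0]]}}

```text
t: 13.95
position: [0.5481, -0.0247, 0.2594]
tool_rot: [[0.114, 0.993, 0.036], [0.993, -0.114, 0.006], [0.01, 0.035, -0.999]]
ft_force: [0.3, -0.8, 0.5]
width: 0.0366
```

```bash
python3 go.py .5495 -.025 .257; python3 - <<'E'
from h import *
im=arm.read_camera('side')
cv2.imwrite('pics/s12.png',cv2.resize(im[150:300,180:380,::-1],None,fx=4,fy=4))
E
```

```text
t 13.95 pos [ 0.5481 -0.0247  0.2594] F [ 0.31 -0.77  0.48] T [-0.06   0.086 -0.01 ] w 0.0366 yaw -6.55 q [-9.3 17.4 84.   0.7 76.7 -2.9]
shift [-0.0006  0.0067  0.0121] twist -0.0006
```

View pics/s12.png

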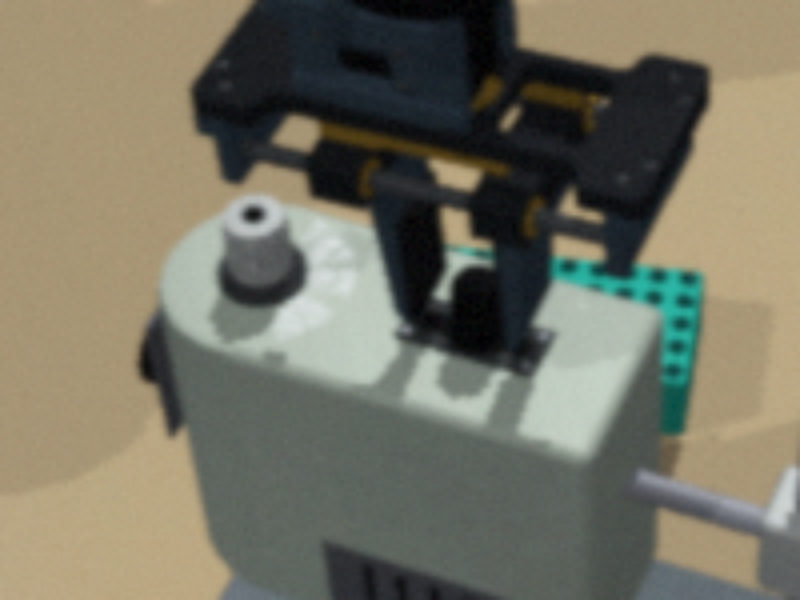

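Straddling the knob again, lower this time. I'll approach, then slide while checking the force.

{"api": "step_arm", "payload": {"series": [[-0.2,[0,-0.01,0],0],[-0.2,[0,-0.02,0],0],[-0.2,[0,-0.03,0],0],[-0.2,[0,-0.04,0],0],[-0.2,[0,-0.045,0],0]]}}

```text
t: 14.5
position: [0.5413, -0.024, 0.2607]
tool_rot: [[0.114, 0.993, 0.041], [0.993, -0.114, 0.006], [0.01, 0.04, -0.999]]
ft_force: [10.3, -1.1, -1.7]
width: 0.0366
```

{"api": "step_arm", "payload": {"series": [[-0.2,[0,-0.005,0.002],0],[-0.2,[0,-0.01,0.002],0],[-0.2,[0,-0.015,0.003],0],[-0.2,[0,-0.015,0.003],0]]}}

```text
t: 14.9
position: [0.54, -0.0239, 0.2607]
tool_rot: [[0.114, 0.992, 0.045], [0.993, -0.114, 0.005], [0.01, 0.044, -0.999]]
ft_force: [8.5, -0.6, -2.6]
width: 0.0366
```

{"api": "step_arm", "payload": {"series": [[-0.2,[0,-0.005,0.002],0],[-0.2,[0,-0.01,0.003],0],[-0.2,[0,-0.015,0.003],0],[-0.2,[0,-0.02,0.003],0]]}}

```text
t: 15.3
position: [0.5379, -0.0236, 0.2606]
tool_rot: [[0.114, 0.992, 0.049], [0.993, -0.114, 0.005], [0.01, 0.048, -0.999]]
ft_force: [11.4, -1.0, -3.4]
width: 0.0362
```

{"api": "step_arm", "payload": {"series": [[-0.2,[0,-0.005,0.003],0],[-0.2,[0,-0.01,0.003],0],[-0.2,[0,-0.01,0.003],0],[-0.2,[0,-0.01,0.003],0],[-0.2,[0,-0.01,0.003],0]]}}

```text
t: 15.8
position: [0.5374, -0.0235, 0.2606]
tool_rot: [[0.114, 0.992, 0.052], [0.993, -0.114, 0.005], [0.011, 0.052, -0.999]]
ft_force: [8.5, -0.1, -1.6]
width: 0.0366
```

{"api": "step_arm", "payload": {"series": [[-0.2,[0,-0.005,0.003],0],[-0.2,[0,-0.01,0.003],0],[-0.2,[0,-0.015,0.003],0],[-0.2,[0,-0.015,0.003],0],[-0.2,[0,-0.015,0.003],0]]}}

```text
t: 16.3
position: [0.5359, -0.0234, 0.2605]
tool_rot: [[0.114, 0.992, 0.056], [0.993, -0.114, 0.004], [0.011, 0.055, -0.998]]
ft_force: [8.3, -0.7, -1.6]
width: 0.0364
```

Sliding at a steady ~8.4 N past the point where it was springy, so the teeth are meshed. Carrying on.

{"api": "step_arm", "payload": {"series": [[-0.2,[0,-0.007,0.003],0],[-0.2,[0,-0.014,0.003],0],[-0.2,[0,-0.021,0.003],0],[-0.2,[0,-0.028,0.003],0],[-0.2,[0,-0.028,0.003],0]]}}

```text
t: 16.8
position: [0.532, -0.0229, 0.2604]
tool_rot: [[0.114, 0.992, 0.06], [0.993, -0.114, 0.004], [0.011, 0.059, -0.998]]
ft_force: [8.1, -0.2, -1.0]
width: 0.0366
```

```bash
python3 go.py .5495 -.025 .257|head -1; python3 - <<'E'
from h import *
im=arm.read_camera('side')
cv2.imwrite('pics/s13.png',cv2.resize(im[150:300,180:380,::-1],None,fx=4,fy=4))
E
```

```text
t 16.8 pos [ 0.532  -0.0229  0.2604] F [ 8.05 -0.16 -1.02] T [-1.490e-01 -1.471e+00 -1.000e-03] w 0.0366 yaw -6.58 q [-9.4 15.2 87.1  0.8 74.4 -3.1]
```

View pics/s13.png

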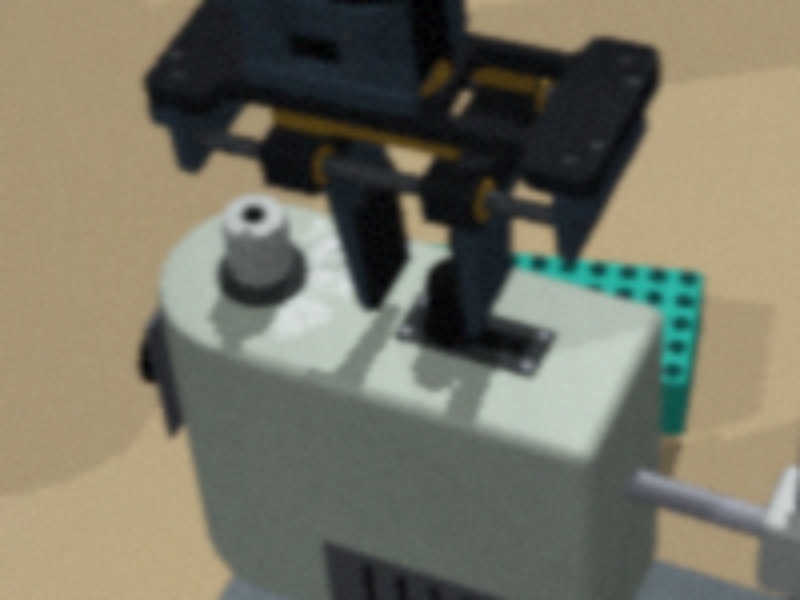

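{"api": "step_arm", "payload": {"series": [[-0.2,[0,-0.007,0.002],0],[-0.2,[0,-0.014,0.002],0],[-0.2,[0,-0.021,0.002],0],[-0.2,[0,-0.021,0.002],0]]}}

```text
t: 17.25
position: [0.5307, -0.0228, 0.2605]
tool_rot: [[0.114, 0.991, 0.065], [0.993, -0.115, 0.003], [0.011, 0.065, -0.998]]
ft_force: [19.2, -1.9, -10.1]
width: 0.0368
```

{"api": "step_arm", "payload": {"series": [[-0.2,[0,-0.007,0.002],0],[-0.2,[0,-0.014,0.002],0],[-0.2,[0,-0.018,0.002],0],[-0.2,[0,-0.018,0.002],0]]}}

```text
t: 17.65
position: [0.5307, -0.0227, 0.2605]
tool_rot: [[0.114, 0.991, 0.072], [0.993, -0.115, 0.003], [0.011, 0.072, -0.997]]
ft_force: [26.0, -1.1, -15.9]
width: 0.0367
```

A firm stop: no motion while the force rises from 19 to 26 N. I'll back off and check the knob position in both cameras.

{"api": "step_arm", "payload": {"series": [[-0.2,[0,0.02,0],0],[-0.2,[0,0.04,0],0],[-0.2,[0,0.04,-0.2],0],[-0.2,[0,0.04,-0.45],0],[-0.2,[0,0.04,-0.6],0]]}}

```text
t: 18.15
position: [0.53, -0.024, 0.3842]
tool_rot: [[0.114, 0.991, 0.075], [0.993, -0.115, 0.002], [0.011, 0.074, -0.997]]
ft_force: [1.0, 0.1, 0.0]
width: 0.0364
```

{"api": "step_arm", "payload": {"series": [[-0.2,[0.25,0,0],0],[-0.2,[0.5,0,0],0],[-0.2,[0.75,0,0],0],[-0.2,[1.0,0,0],0],[-0.2,[1.0,0,0],0]]}}

```text
t: 18.65
position: [0.5525, 0.1799, 0.386]
tool_rot: [[0.109, 0.991, 0.074], [0.994, -0.11, 0.004], [0.012, 0.073, -0.997]]
ft_force: [-1.3, -0.8, 0.5]
width: 0.0364
```

{"api": "step_arm", "payload": {"series": [[-0.2,[0.25,0,0],0],[-0.2,[0.5,-0.1,0],0],[-0.2,[0.75,-0.2,0],0],[-0.2,[1.0,-0.3,0],0],[-0.2,[1.0,-0.3,0],0]]}}

```text
t: 19.15
position: [0.513, 0.3887, 0.3835]
tool_rot: [[0.106, 0.992, 0.073], [0.994, -0.107, 0.004], [0.012, 0.072, -0.997]]
ft_force: [-0.1, -0.7, -0.7]
width: 0.0365
```

```bash
python3 go.py .5495 -.025 .257|head -1; python3 - <<'E'
from h import *
a=arm.read_camera('top'); b=arm.read_camera('side')
cv2.imwrite('pics/b_top.png',a[:,:,::-1]);cv2.imwrite('pics/b_side.png',b[:,:,::-1])
A=cv2.resize(a[200:340,310:410,::-1],None,fx=4,fy=4,interpolation=cv2.INTER_NEAREST); B=cv2.resize(b[190:265,210:350,::-1],None,fx=2.8,fy=2.8,interpolation=cv2.INTER_NEAREST)
o=np.zeros((560,800,3),np.uint8); o[:560,:400]=A; o[:B.shape[0],402:402+B.shape[1]]=B
cv2.imwrite('pics/z2.png',o)
E
```

```text
t 19.15 pos [0.513  0.3887 0.3835] F [-0.11 -0.69 -0.71] T [-0.138  0.152 -0.037] w 0.0365 yaw -6.15 q [33.1 21.6 59.  -2.1 95.8 38.9]
```

View pics/z2.png

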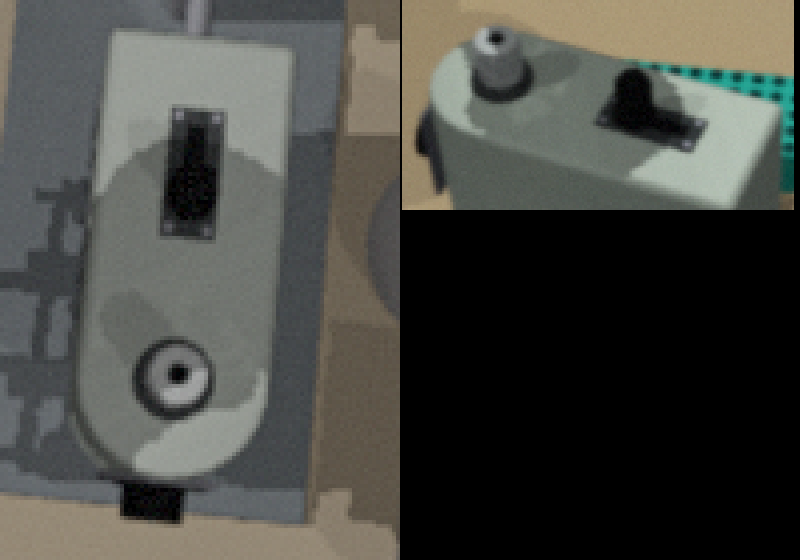

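Knob now at zoom (191,192) against (196,147) before. That is about 11.2 px × 1.8 mm ≈ 20 mm, and it sits at the spindle end of the slot. Quick check of the surroundings, then hand in.

```bash
python3 - <<'E'
from h import *
for f in ('a','b'):
    g=cv2.cvtColor(cv2.imread(f'pics/{f}_top.png'),cv2.COLOR_BGR2HSV)
    for nm,m in (('rack',(g[...,0]>75)&(g[...,0]<95)&(g[...,1]>120)),('tip',(g[...,0]>155)&(g[...,1]>60))):
        n_,l,st,ce=cv2.connectedComponentsWithStats(m.astype(np.uint8)); i=1+st[1:,4].argmax(); print(f,nm,ce[i].round(1),st[i])
print(onz('top',310+191/4,200+192/4,.296)-onz('top',359,236.8,.296), arm.state()['ft_force'].round(2))
arm.finish_job()
E
```

```text
a rack [257.2 283.9] [ 236  240   44   89 3064]
a tip [433.4 332.1] [ 412  303   44   59 2092]
b rack [257.3 283.9] [ 236  240   44   89 3027]
b tip [433.2 332.3] [ 411  303   44   60 2069]
[-0.02058257  0.0028768   0.        ] [ 0.15 -0.22 -0.08]
the job is handed in; nothing more can be done
```

The stirrer is in gear with its knob fully home at the spindle end of its slot, and I handed the job in at about 19.3 s of the 67 s allowed.

**What I did**
- I eased the knob toward the spindle until it came up springy. At release it was about 7 mm along, with about 12.4 N on the knob; sliding friction had been about 7 N. I let go there.
- I rocked the collar with a 14 N grip. The torque levelled off at about 0.27 N m in both directions, so the grip was slipping and the spindle was locked by mesh.
- I slid the knob on at a steady 8 N or so, past the point where it had been springy, up to the firm stop. The push peaked at 26 N against that stop, with the teeth already in mesh.

**Last checks**
- **Knob travel:** the top camera shows it moved 20.8 mm, against 20 mm expected.
- **Surroundings:** the rack and tip box are unmoved to within 0.2 px. I did not measure the vortex mixer again at the end.
- **Robot:** the wrist force is about zero and the gripper is clear of everything.

**What went wrong or disagreed**
- **First collar grip:** it closed on the collar's top rim, giving a width of 19–22 mm instead of 26 and up to about 28 N of upward force. The finger tips looked about 20 mm higher than the reported tool position. I opened, went lower and regripped properly at 25.9 mm.
- **Tool tilt:** the tool tilted by about 4° over the pushes, and I could not correct it. It had no visible effect on the result.
- **Mesh:** I inferred it from the torque and the free slide. Nothing showed the teeth directly.

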